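Check the clamp levers of a track jig and flag the loose ones

TASK

Some of the four clamp levers holding the rails in the track jig have worked loose. Lean on every lever's knob in the loosening direction (anticlockwise from above) with about 6 newtons: a tight lever holds, so ease off without forcing it and leave its tab alone; a lever that gives way easily is loose, so leave it swung out some 15 to 20 degrees and then slide the white tab in front of it all the way to the robot's right, to show orange. Leave everything else on the bench where it is.

Things in the scene. Friction and masses are not known exactly. Their poses are not given: they have to be found in the camera images.
- knob_1 (a point): Station 1 of 4, counted from the robot's left: centre of the upright red knob (round, 16 mm wide, from 39 to 73 mm above the bench) on the lever's end while the lever stands at 0. Axes are the jig's: x away from the robot, y to the left along the jig, z up; the jig is turned by up to 0.3 rad.
- tab_1 (a point): Centre of the upright grip (12 mm square, 31 to 63 mm above the bench) of station 1's white inspection tab at its start; 55 mm nearer the robot than the knob. It slides 22 mm along the jig's -y (robot's right) to an end stop with about 1.5 N, baring an orange patch. Axes as at knob_1.
- knob_2 (a point): Station 2 of 4, counted from the robot's left: centre of the upright red knob (round, 16 mm wide, from 39 to 73 mm above the bench) on the lever's end while the lever stands at 0. The lever is a flat steel bar 11 mm wide, 40 to 50 mm above the bench, running from the knob 65 mm along +x to its upright pivot. It loosens anticlockwise seen from above: the knob first moves along -y.
- tab_2 (a point): Centre of the upright grip (12 mm square, 31 to 63 mm above the bench) of station 2's white inspection tab at its start; 55 mm nearer the robot than the knob. It slides 22 mm along the jig's -y (robot's right) to an end stop with about 1.5 N, baring an orange patch. Axes as at knob_1.
- knob_3 (a point): Station 3 of 4, counted from the robot's left: centre of the upright red knob (round, 16 mm wide, from 39 to 73 mm above the bench) on the lever's end while the lever stands at 0. Knobs are 100 mm apart along y. The green unit under each lever and tab is 60 mm wide along y; its top face is 30 mm above the bench.
- tab_3 (a point): Centre of the upright grip (12 mm square, 31 to 63 mm above the bench) of station 3's white inspection tab at its start; 55 mm nearer the robot than the knob. It slides 22 mm along the jig's -y (robot's right) to an end stop with about 1.5 N, baring an orange patch. Axes as at knob_1.
- knob_4 (a point): Station 4 of 4, counted from the robot's left: centre of the upright red knob (round, 16 mm wide, from 39 to 73 mm above the bench) on the lever's end while the lever stands at 0. The jig board is 18 mm thick.
- tab_4 (a point): Centre of the upright grip (12 mm square, 31 to 63 mm above the bench) of station 4's white inspection tab at its start; 55 mm nearer the robot than the knob. It slides 22 mm along the jig's -y (robot's right) to an end stop with about 1.5 N, baring an orange patch. Axes as at knob_1.
- lever_p (a joint): Angle (rad) of one of the four clamp levers: 0 at the start, growing anticlockwise seen from above (loosening), end stop at 0.75. Which station it is at differs from run to run. All look alike; each is either tight or loose.
- tab_p (a joint): Travel (m) of the inspection tab at the station that carries lever_p: 0 at the start (not flagged), 0.022 slid fully (flagged). It stays where it is left.
- lever_q (a joint): As lever_p, at another station. A loose lever turns with only 1 to 1.5 N at the knob; the force does not grow, and it stays where it is left. Swung out 15 to 20 degrees is 0.26 to 0.35 rad, 17 to 23 mm at the knob.
- tab_q (a joint): Travel (m) of the inspection tab at the station that carries lever_q: 0 at the start (not flagged), 0.022 slid fully (flagged). It stays where it is left.
- lever_r (a joint): As lever_p, at another station. A tight lever holds up to about 3 N at the knob, then gives stiffly, some 0.005 rad (0.35 mm at the knob) per further newton.
- tab_r (a joint): Travel (m) of the inspection tab at the station that carries lever_r: 0 at the start (not flagged), 0.022 slid fully (flagged). It stays where it is left.
- lever_s (a joint): As lever_p, at another station. At 6 N a tight lever has turned about 0.015 rad and keeps that trace; at about 13 N (0.055 rad) it is overstrained.
- tab_s (a joint): Travel (m) of the inspection tab at the station that carries lever_s: 0 at the start (not flagged), 0.022 slid fully (flagged). It stays where it is left.
- wagon_red_mid (a point): Centre of a dark red model freight wagon, 33 x 118 x 49 mm, loose; it stands on the far track of the jig. Bystander.
- wagon_blue_mid (a point): Centre of a dark blue model freight wagon, 33 x 118 x 49 mm, loose; it stands on the bench to the left. Bystander.
- wagon_grey_mid (a point): Centre of a grey model freight wagon, 33 x 118 x 49 mm, loose; it stands on the bench to the right. Bystander.
- glue_mid (a point): Centre of a small white glue bottle, 26 mm diameter, 55 mm tall, loose, on the far left corner of the jig. Bystander.
- water_mid (a point): Centre of a clear water bottle, 64 mm diameter, 200 mm tall, loose, on the left of the bench beyond the blue wagon. Bystander.
- driver_grip (a point): Handle of a loose screwdriver with red handle, lying on the bench to the right. Bystander.

How it is judged:
On the way:
1. a first loose lever has been found: it has given way by more than 0.12 rad (value of joint any of lever_p, lever_q above 0.12 rad), for 0.1 s.
At the end, for the whole second after the job is handed in: Every loose lever stands turned by 0.15 to 0.5 rad with its tab slid out by more than 17 mm; every tight lever has been leaned on with about 4 N or more (a lasting trace of more than 0.004 rad) but stands below 0.055 rad, with its tab still within 4 mm of its start; bystanders are where they were (value of joint lever_p between 0.15 and 0.5 rad and value of joint each of tab_p, tab_q above 0.017 m and value of joint lever_q between 0.15 and 0.5 rad and value of joint lever_r between 0.004 and 0.055 rad and value of joint each of tab_r, tab_s below 0.004 m and value of joint lever_s between 0.004 and 0.055 rad); the robot touches nothing.
It fails at once if a tight lever is forced beyond 0.055 rad (about 13 N at its knob) (value of joint any of lever_r, lever_s above 0.055 rad).
It fails at once if a loose lever is swung beyond 0.5 rad, so that the rails would come free (value of joint any of lever_p, lever_q above 0.5 rad).
It fails at once if a tab is slid by more than 10 mm before its own lever has been turned 0.1 rad and so found loose ((value of joint tab_p above 0.01 m and value of joint lever_p below 0.1 rad) or (value of joint tab_q above 0.01 m and value of joint lever_q below 0.1 rad) or (value of joint tab_r above 0.01 m and value of joint lever_r below 0.1 rad) or (value of joint tab_s above 0.01 m and value of joint lever_s below 0.1 rad)).
It fails at once if a bystander (wagon, bottle, screwdriver) is moved by more than 15 mm (distance of any of wagon_red_mid, wagon_blue_mid, wagon_grey_mid, glue_mid, water_mid, driver_grip from where it was at the start of the episode above 0.015 m).
It also fails if it takes over 67 s, if anything falls off the work surface, if the arm or the gripper's body presses on something with over 40 N, if the wrist force passes 120 N, or if a joint passes its speed limit or range.

ROBOT

A 7-joint arm with a two-finger parallel gripper is mounted at the origin on the work surface. World frame = base frame: x ahead of the robot, y to its left, z up, the work surface at z = 0. Lengths are in m, angles in rad, forces in N, time in s.
With the tool pointing down it reaches from about 0.425 to 0.95 m from the base axis. Payload 4.7 kg.
Tool frame: the origin (TCP) lies between the finger pads; the fingertips stand 22 mm ahead of it and the grasp point (between the pads) lies 3 mm ahead of it; z points along the fingers, y is the direction in which the jaws open and shut (so a half turn about z gives the same grasp; the last joint's range is limited). The gripper opens to 87 mm and grips with 3 to 60 N. Pads are 19 mm wide; open, the fingers measure 117 mm over their backs; the gripper's body (75 mm by 190 mm) begins 51 mm behind the grasp point.
Start: joints at [1.253, 0.469, -0.049, 1.532, 0.024, 1.141, -0.082], TCP at [0.192, -0.647, 0.245] pointing down, gripper open.
Joint ranges: [-2.59, 2.59], [-0.33, 1.99], [-1.39, 1.29], [0.1, 2.45], [-1.04, 4.18], [0.21, 1.99], [-2.66, 2.66]. Speed limits (rad/s): [2.57, 2.57, 3.14, 3.14, 3.14, 3.14, 3.14].

INTERFACE

Orientations are given as a unit quaternion [x, y, z, w].
In Python, from rig import r, claw, planner, get_state, get_image, camera_info, job_done gives the robot as it stands. Calls block until the motion is done:
- r.move_to(position, orientation): joint-space move of the TCP to a pose.
- r.servo_line(position, max_speed=0.15, attitude=None, threshold=None): straight line of the TCP; attitude=None keeps the orientation; max_speed is the mean speed in m/s. With threshold (N) it stops when the force on the tool has changed by that much, and returns True; else False.
- r.goto_joints(angles): joint-space move.
- claw.open_jaws() and claw.grasp(f_grip=None): open the fingers fully, or close them until they stop; f_grip is the grip in N (None keeps the last).
- r.sleep(seconds).
- planner.ik(position, orientation): joint angles nearest the present ones, or None.
- get_state(): the state.
- get_image(name): name is "scene" or "top"; returns (picture, depth): 384x512x3 uint8, blue, green, red; 384x512 float32, m along the optical axis (not along the pixel's ray), 0 where there is no reading.
- camera_info(name): a dict with "intrinsics" (3x3 intrinsics, pixels), "k1" (the pictures are not rectified: a ray, as slopes to the right and down, at radius r is drawn at 1 + k1 r^2 times it, then the intrinsics apply), "rvec" (rotation vector, rad) and "tvec" (3), from world to camera coordinates, as OpenCV has them. Camera axes: x right, y down, z forward; pixel columns grow to the right and rows downward; lengths in m; the calibration is good to about 2 mm. A picture is of the moment at which its call begins. camera_info takes no time and is no camera call.
A pose or a line that the arm cannot do raises r.PlanningError and nothing moves.
- job_done(): hands the job in, once; it reports no verdict.
The state is a dict: "time": time; "joint_positions": joint angles; "joint_vel": joint speeds; "effort": joint torques, N m; "ee_pos": TCP position; "ee_rot": TCP orientation; "ft_force": force on the tool from outside, world axes, zero at the start; "wrist_torque": the same for the moment, N m; "opening": opening from 0.0 (shut) to 1.0 (fully open).
Only numpy, scipy, OpenCV 4.12 (cv2) and the standard library are available. Lean on these libraries where they do the work, as an engineer would, in place of code of your own. Each camera call takes 0.05 s, during which the arm holds its last target.

## Working session

There is one attempt and no reset: what is moved stays moved. The work goes in short steps, each a Python script; the robot and the scene stay as the last script left them, time stands still between calls to the robot, and variables do not carry over. Pictures are saved under pics/ and viewed, and the job is handed in when it is done.

```bash
ls; mkdir -p pics; python3 - <<'E'
from rig import *
import cv2,numpy as np
for n in("scene","top"):
    p,d=get_image(n);cv2.imwrite(f"pics/{n}0.png",p);np.save(f"{n}0.npy",d);print(camera_info(n))
s=get_state();print(s)
E
```

```text
pics
{'intrinsics': array([[449.63409475,   0.        , 254.75846953],
       [  0.        , 449.63409475, 188.45141756],
       [  0.        ,   0.        ,   1.        ]]), 'k1': -0.04645567367466183, 'rvec': array([ 1.62955369,  1.97940801, -0.77014158]), 'tvec': array([ 0.11070911, -0.36434007,  1.76238735])}
{'intrinsics': array([[499.66548785,   0.        , 250.15376292],
       [  0.        , 499.66548785, 192.8215195 ],
       [  0.        ,   0.        ,   1.        ]]), 'k1': -0.04543798547534283, 'rvec': array([ 2.10483204, -2.15038418,  0.22674089]), 'tvec': array([-0.01404241,  0.59069429,  1.35476031])}
{'time': 0.1, 'joint_positions': array([ 1.25304177,  0.4693779 , -0.04858984,  1.53354773,  0.02412168,
        1.14103608, -0.08228861]), 'joint_vel': array([ 0.00157499, -0.00078694, -0.00124993, -0.00099541, -0.00149152,
        0.00109723,  0.0008601 ]), 'effort': array([ 6.12849508e-04, -5.09171605e+01, -8.11098190e-02, -2.36831599e+01,
       -6.14342303e-02,  3.44044541e-02,  7.79545508e-05]), 'ee_pos': array([ 0.19214006, -0.64655559,  0.24360413]), 'ee_rot': array([ 9.89584915e-01,  1.43947565e-01, -1.70066538e-04, -8.74983990e-04]), 'ft_force': array([0.86879841, 0.76565777, 0.55142605]), 'wrist_torque': array([-0.03374035,  0.05706546,  0.01789649]), 'opening': 1.0017522753840633}
```

View pics/top0.png

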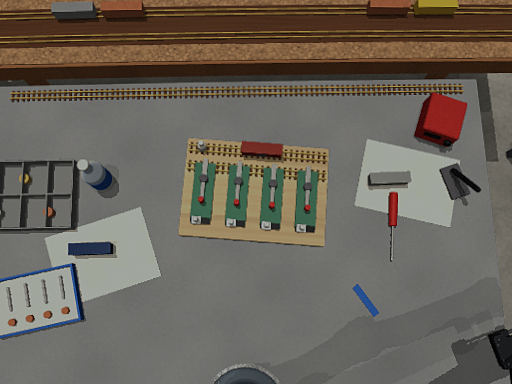

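View pics/scene0.png

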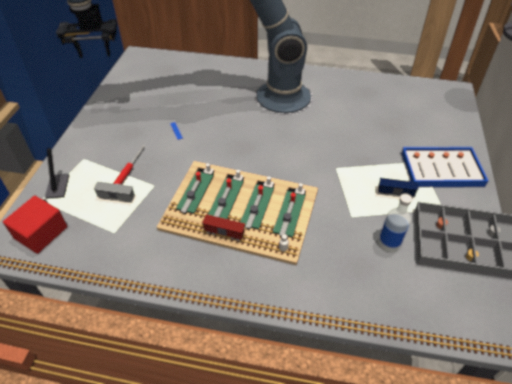

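```bash
python3 - <<'E'
import cv2
p=cv2.imread("pics/top0.png")
cv2.imwrite("pics/top0c.png",cv2.resize(p[90:330,100:420],None,fx=2.5,fy=2.5,interpolation=cv2.INTER_CUBIC))
E
python3 - <<'E'
import cv2
p=cv2.imread("pics/top0.png")
cv2.imwrite("pics/top0d.png",cv2.resize(p[130:250,175:335],None,fx=5,fy=5,interpolation=cv2.INTER_CUBIC))
E
```

```text
(no output)
```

View pics/top0d.png

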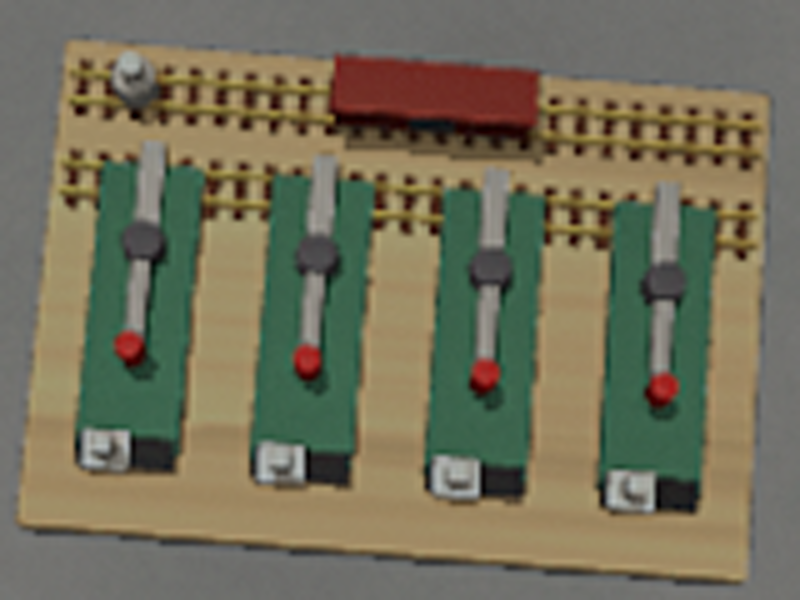

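```bash
cat > h.py <<'E'
from rig import *
import cv2,numpy as np
from scipy.optimize import least_squares
from scipy.spatial.transform import Rotation as R
ci=camera_info("top");K=ci["intrinsics"];D=np.array([ci["k1"],0,0,0,0.])
def proj(P): return cv2.projectPoints(np.asarray(P,float),ci["rvec"],ci["tvec"],K,D)[0][:,0]
def jig(p,xy,z):
    c,s=np.cos(p[2]),np.sin(p[2]);return np.array([p[0]+c*xy[0]-s*xy[1],p[1]+s*xy[0]+c*xy[1],z])
E
python3 - <<'E'
from h import *
kn=[(130,345),(308,360),(485,374),(662,388)]; tb=[(108,447),(283,460),(459,474),(634,490)]; pv=[(144,240),(318,254),(491,268),(664,281)]
px=np.array(kn+tb);px=np.c_[175+(px[:,0]+.5)/5-.5,130+(px[:,1]+.5)/5-.5]
def mod(p): return proj([jig(p,(0,-.1*i),.073) for i in range(4)]+[jig(p,(-.055,-.1*i),.063) for i in range(4)])
f=least_squares(lambda p:(mod(p)-px).ravel(),[.6,.15,0]);print(f.x);print(np.round(f.fun.reshape(-1,2),2))
np.save("jig.npy",f.x)
for i in range(4):print(jig(f.x,(0,-.1*i),0),jig(f.x,(-.055,-.1*i),0))
# depth check of knob tops
d=np.load("top0.npy")
for i in range(4):
    u,v=np.round(px[i]).astype(int);z=d[v-1:v+2,u-1:u+2]
    r=cv2.undistortPoints(px[i][None,None],K,D)[0,0];Rm=cv2.Rodrigues(ci["rvec"])[0]
    print(Rm.T@(np.r_[r,1]*z.min()-ci["tvec"]))
E
```

```text
[ 0.57495789  0.11756073 -0.11245224]
[[-1.98 -0.45]
 [-1.85 -0.19]
 [-1.48  0.28]
 [-1.14  0.73]
 [ 0.57 -0.86]
 [ 1.32 -0.18]
 [ 1.9   0.28]
 [ 2.66  0.33]]
[0.57495789 0.11756073 0.        ] [0.52030528 0.12373257 0.        ]
[0.56373635 0.01819233 0.        ] [0.50908374 0.02436418 0.        ]
[ 0.55251482 -0.08117606  0.        ] [ 0.4978622  -0.07500421  0.        ]
[ 0.54129328 -0.18054445  0.        ] [ 0.48664066 -0.1743726   0.        ]
[0.31829025 0.00214411 1.44332226]
[0.56184986 0.01300518 0.08004059]
[ 0.55250866 -0.08507296  0.07707836]
[ 0.54232264 -0.18303041  0.07886235]
```

```bash
python3 - <<'E'
from h import *
kn=[(130,345),(308,360),(485,374),(662,388)]; tb=[(108,447),(283,460),(459,474),(634,490)]
px=np.array(kn+tb);px=np.c_[175+(px[:,0]+.5)/5-.5,130+(px[:,1]+.5)/5-.5]
def mod(p): return proj([jig(p,(0,-.1*i),.073) for i in range(4)]+[jig(p,(-.055,p[3]-.1*i),.063) for i in range(4)])
f=least_squares(lambda p:(mod(p)-px).ravel(),[.6,.15,0,0]);print(f.x);print(np.round(f.fun.reshape(-1,2),2))
np.save("jig.npy",f.x)
for i in range(4):print(jig(f.x,(0,-.1*i),0),jig(f.x,(-.055,f.x[3]-.1*i),0))
s=[];t=get_state()["time"]
for i in range(6): s.append(get_state()["ft_force"]); r.sleep(.03)
print(np.round(s,2))
E
```

```text
[ 0.57294963  0.11327165 -0.10203539  0.00949244]
[[-0.44  0.23]
 [-0.26  0.13]
 [ 0.13  0.22]
 [ 0.49  0.31]
 [-1.07 -0.43]
 [-0.28 -0.13]
 [ 0.33 -0.03]
 [ 1.11 -0.35]]
[0.57294963 0.11327165 0.        ] [0.51920257 0.12831693 0.        ]
[0.56276379 0.01379176 0.        ] [0.50901673 0.02883704 0.        ]
[ 0.55257794 -0.08568813  0.        ] [ 0.49883089 -0.07064285  0.        ]
[ 0.5423921  -0.18516802  0.        ] [ 0.48864504 -0.17012274  0.        ]
[[ 0.87  0.77  0.55]
 [ 0.08 -0.03  0.86]
 [ 0.85  0.46  0.1 ]
 [ 0.53 -0.34  0.49]
 [-0.18  0.26 -0.51]
 [ 0.17  0.19  0.77]]
```

```bash
sed -i 's/"QS","-1"/"QS","1"/' h.py; cat >> h.py <<'E'
def yj(p): d=np.array(p)[:2]-J[:2]; return -np.sin(th)*d[0]+np.cos(th)*d[1]
def lever(i):
    r.move_to(kp(i,.028,ZT),Q); r.servo_line(kp(i,.028,.076),.1)
    r.sleep(.1); f0=np.mean([get_state()["ft_force"] for _ in range(1)],0)
    hit=r.servo_line(kp(i,.0175-.0195,.076),.012,threshold=5.7)
    s=get_state(); print(i,hit,"y rel knob mm",round(1e3*(yj(s["ee_pos"])+.1*(i-1)),2),"F",np.round(s["ft_force"]-f0,2),"t",s["time"])
    r.servo_line(s["ee_pos"]+kp(i,.015,0)-kp(i,0,0),.05)
    r.servo_line(kp(i,.025,ZT),.15)
    return hit
E
python3 - <<'E'
from h import *
claw.grasp(5)
r.move_to(kp(4,.028,.19),Q);print(get_state()["time"],get_state()["ee_pos"],get_state()["opening"])
lever(4);print(get_state()["time"])
p,d=get_image("top");cv2.imwrite("pics/a.png",cv2.resize(p[130:250,175:335],None,fx=5,fy=5,interpolation=cv2.INTER_CUBIC))
E
```

```text
3.9917 [ 0.54501954 -0.15905113  0.18993147] 0.004314018354493346
4 False y rel knob mm -1.91 F [ 2.21  0.54 -0.47] t 7.75
8.6833
```

View pics/a.png

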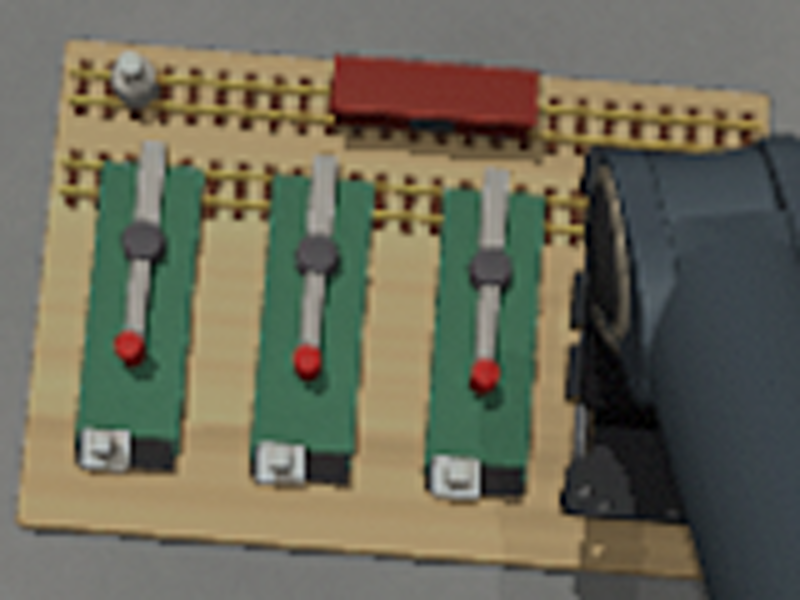

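The arm still hides station 4, so I'll test lever 3 next and then look at 4.

```bash
python3 - <<'E'
from h import *
lever(3);print(get_state()["time"])
p,d=get_image("top");cv2.imwrite("pics/b.png",cv2.resize(p[130:250,175:335],None,fx=5,fy=5,interpolation=cv2.INTER_CUBIC))
p,d=get_image("scene");cv2.imwrite("pics/b2.png",cv2.resize(p[150:270,150:330],None,fx=4.4,fy=4.4,interpolation=cv2.INTER_CUBIC))
E
```

```text
3 True y rel knob mm 15.01 F [ 0.09  1.77 -0.06] t 11.3333
12.2583
```

View pics/b.png

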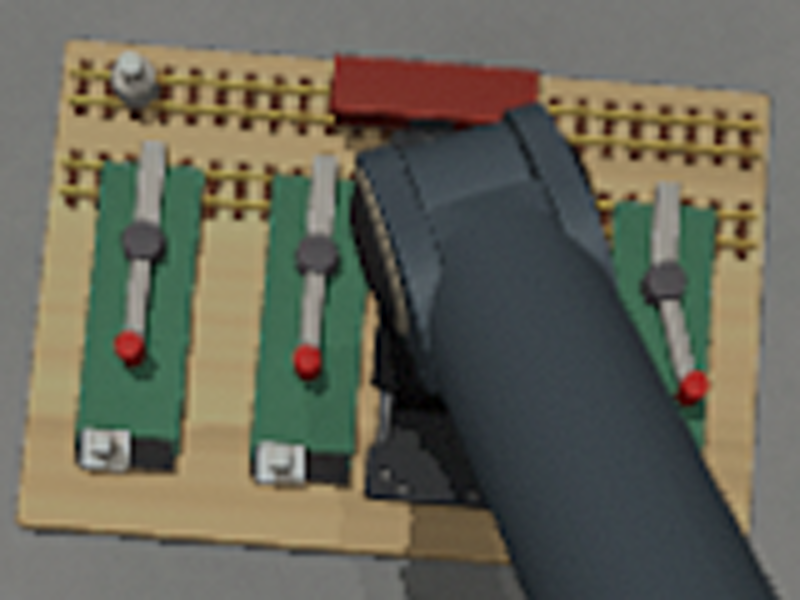

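View pics/b2.png

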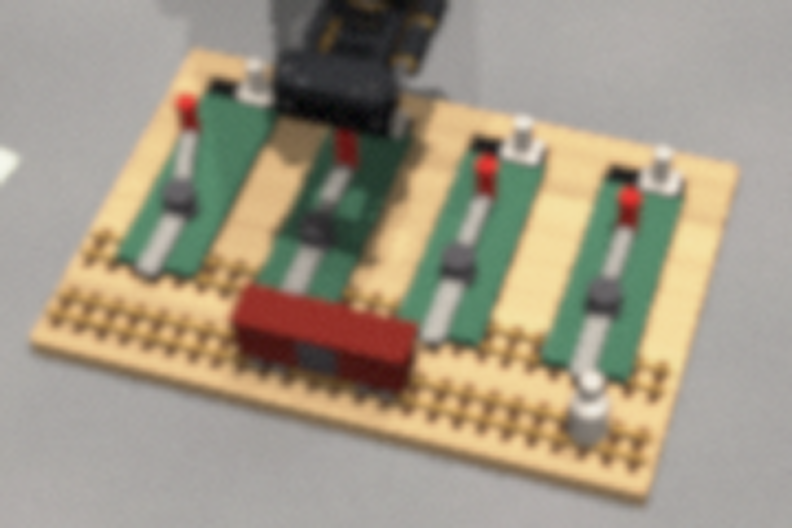

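Lever 4 swung about 0.3 rad, so it's loose. Lever 3 stopped on force, but the reading afterwards was only 1.8 N. I'll press it again in small steps with averaged readings.

```bash
cat >> h.py <<'E'
def fm(n=6):
    a=[]
    for _ in range(n): a.append(get_state()["ft_force"]); r.sleep(.02)
    return np.mean(a,0)
def lean(i,start=.0185,n=12,step=.0004,tgt=6.0):
    r.move_to(kp(i,.028,ZT),Q); r.servo_line(kp(i,.028,.076),.1); r.sleep(.1); f0=fm(8)
    r.servo_line(kp(i,start,.076),.03,threshold=5)
    up=np.array([-np.sin(th),np.cos(th),0])
    for k in range(n):
        r.servo_line(kp(i,start-step*(k+1),.076),.01,threshold=8)
        f=(fm()-f0)@up; e=get_state()["ee_pos"]
        print(i,"cmd",round(1e3*(start-step*(k+1)),2),"act",round(1e3*(yj(e)+.1*(i-1)),2),"F",round(f,2))
        if f>tgt-.4: break
    f=(fm()-f0)@up;print("hold",f)
    r.servo_line(kp(i,.028,.076),.05)
    r.servo_line(kp(i,.028,ZT),.15);print(get_state()["time"])
E
python3 - <<'E'
from h import *
lean(3)
E
```

```text
3 cmd 18.1 act 18.28 F -0.17
3 cmd 17.7 act 17.73 F -0.21
3 cmd 17.3 act 17.3 F 0.16
3 cmd 16.9 act 16.88 F 0.04
3 cmd 16.5 act 16.47 F 0.26
3 cmd 16.1 act 16.09 F -0.24
3 cmd 15.7 act 15.71 F 0.2
3 cmd 15.3 act 15.5 F 0.69
3 cmd 14.9 act 15.28 F 2.12
3 cmd 14.5 act 15.16 F 3.62
3 cmd 14.1 act 15.01 F 5.19
3 cmd 13.7 act 14.83 F 5.18
hold 5.313661048873205
19.1583
```

Lever 3 is tight: it held 5.3 N with only about 0.5 mm of movement. Next are levers 2 and 1.

```bash
python3 - <<'E'
from h import *
lever(2)
h=lever(1);print(get_state()["time"])
p,d=get_image("top");cv2.imwrite("pics/c.png",cv2.resize(p[130:250,175:335],None,fx=5,fy=5,interpolation=cv2.INTER_CUBIC))
E
```

```text
2 True y rel knob mm 15.1 F [0.2  0.81 0.37] t 21.7417
1 False y rel knob mm -1.91 F [1.77 0.75 0.85] t 26.55
27.4833
```

View pics/c.png

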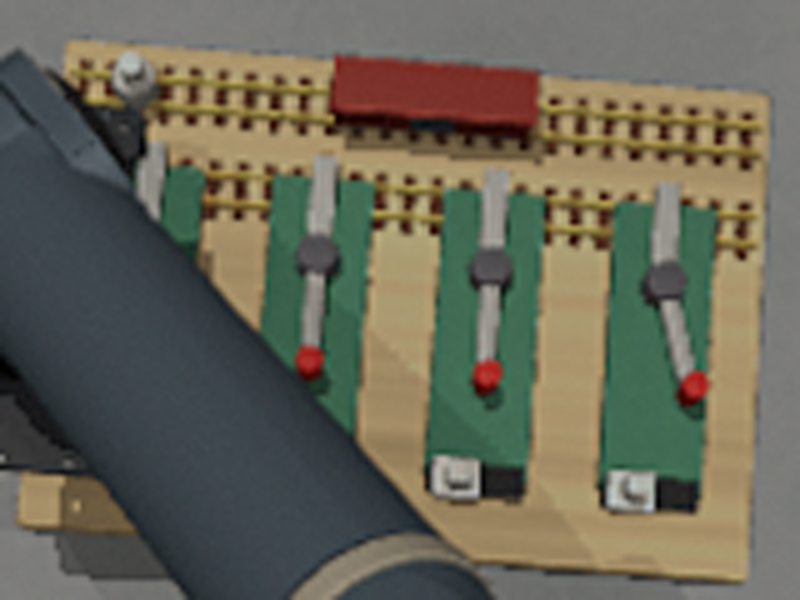

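```bash
python3 - <<'E'
from h import *
lean(2,start=.0163,n=8)
p,d=get_image("top");cv2.imwrite("pics/d.png",cv2.resize(p[130:250,175:335],None,fx=5,fy=5,interpolation=cv2.INTER_CUBIC))
E
```

```text
2 cmd 15.9 act 15.96 F 0.06
2 cmd 15.5 act 15.64 F 1.09
2 cmd 15.1 act 15.49 F 1.6
2 cmd 14.7 act 15.31 F 3.46
2 cmd 14.3 act 15.16 F 5.69
hold 5.2911341337033075
32.175
```

View pics/d.png

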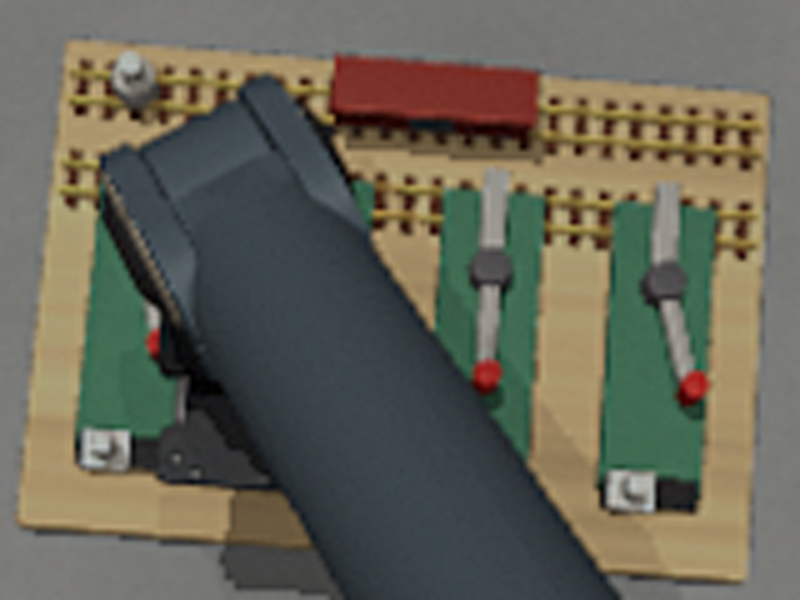

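Levers 2 and 3 are tight and lever 1 has swung, so I'll slide tabs 1 and 4.

```bash
cat >> h.py <<'E'
def tab(i):
    r.move_to(tp(i,.028,ZT),Q); r.servo_line(tp(i,.028,.068),.1); r.sleep(.1)
    hit=r.servo_line(tp(i,-.012,.068),.02,threshold=6)
    s=get_state(); e=s["ee_pos"]; print(i,hit,"rel tab mm",round(1e3*(yj(e)+.1*(i-1)-J[3]),2),s["time"])
    r.servo_line(e+tp(i,.012,0)-tp(i,0,0),.05)
    q=get_state()["ee_pos"].copy();q[2]=ZT;r.servo_line(q,.15)
E
python3 - <<'E'
from h import *
tab(1);tab(4)
q=get_state()["ee_pos"].copy();q[2]=.25;r.servo_line(q,.25)
r.move_to([.25,-.6,.25],Q)
print(get_state()["time"])
p,d=get_image("top");cv2.imwrite("pics/e.png",cv2.resize(p[130:250,175:335],None,fx=5,fy=5,interpolation=cv2.INTER_CUBIC));cv2.imwrite("pics/e0.png",p)
E
```

```text
1 True rel tab mm -5.36 35.1417
4 True rel tab mm -5.37 39.4917
42.8583
```

View pics/e.png

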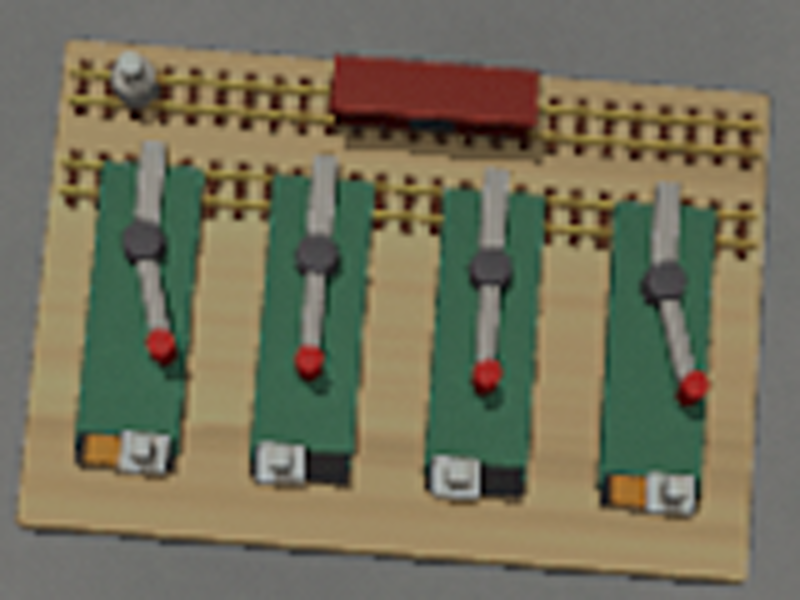

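View pics/e0.png

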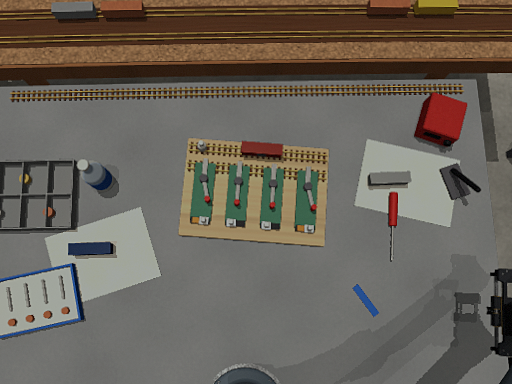

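Knobs 1 (162,345) and 4 (694,385) have swung out, and both of those tabs are at the right-hand stop with orange showing. Levers 2 and 3 stand nearly straight with their tabs at the start, and the bystanders look unmoved. I'm handing it in.

```bash
python3 - <<'E'
from rig import *
print(job_done())
E
```

```text
the job is handed in; nothing more can be done
None
```

I leaned on all four levers: 1 and 4 were loose, 2 and 3 are tight. The job was handed in at about 43 s, with no verdict reported.

- **Loose levers (1 and 4):** both gave way below the 5.7 N stop and were left swung out about 0.3 rad, judged from the image. I slid both tabs until they hit the end stop. The last top picture shows orange at both stations.
- **Tight levers (2 and 3):** both held about 5.3–5.7 N on a second, stepped push, moving less than 1 mm. Their tabs were not touched. I didn't measure the lasting trace directly; from the forces it should be about 0.011–0.015 rad.
- **Check that disagreed:** after the first push on levers 2 and 3, the force read only 1–2 N once the arm had stopped on force. That is why I leaned on both a second time.
- **Bystanders:** all of them look unmoved in the last top picture, and the arm is clear of the jig.

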